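# Strip the demonstration electromagnet back into its kit tray

## Robot

A 6-joint arm with a two-finger parallel gripper is mounted at the origin on the work surface. World frame = base frame: x ahead of the robot, y to its left, z up, the work surface at z = 0. Lengths are in m, angles in rad, forces in N, time in s.
With the tool pointing down it reaches from about 0.325 to 0.775 m from the base axis. Payload 5.5 kg.
Tool frame: the origin (TCP) lies on the centre line of the jaws, within the pads' length; the fingertips stand 25 mm ahead of it and the grasp point (between the pads) lies 6 mm ahead of it; z points along the fingers, x is the direction in which the jaws open and shut, and the axes are right-handed (so a half turn about z gives the same grasp; the last joint's range is limited). The gripper opens to 88 mm and grips with 3 to 60 N. Pads are 20 mm wide; open, the fingers measure 115 mm over their backs; the gripper's body (75 mm by 178 mm) begins 61 mm behind the grasp point.
Start: joints at [1.277, 0.091, 1.231, -0, 1.82, -0.057], TCP at [0.141, 0.583, 0.248] pointing down, gripper open.
Joint ranges: [-2.87, 2.87], [-0.86, 2.18], [0.17, 2.46], [-1.51, 4.65], [0.06, 2.69], [-2.65, 2.65]. Speed limits (rad/s): [2.57, 2.57, 3.01, 3.14, 3.14, 3.14].

## Interface

Orientations are given as a 3x3 rotation matrix whose columns are the frame's x, y, z axes.
In Python, from bench import robot, kinematics, get_image, order, readout gives the robot as it stands. Calls block until the motion is done:
- robot.move_pose(position, orientation): joint-space move of the TCP to a pose.
- robot.servo_line(position, vel=0.15, ori=None, max_force=None): straight line of the TCP; ori=None keeps the orientation; vel is the mean speed in m/s. With max_force (N) it stops when the force on the tool has changed by that much, and returns True; else False.
- robot.move_joints(angles): joint-space move.
- robot.open_jaws() and robot.gripper_close(f_grip=None): open the fingers fully, or close them until they stop; f_grip is the grip in N (None keeps the last).
- robot.hold(seconds).
- kinematics.ik(position, orientation): joint angles nearest the present ones, or None.
- get_image(name): name is "side" or "top" or "wrist"; returns a dict with "pixels" (480x640x3 uint8, blue, green, red), "mtx" (3x3 intrinsics, pixels), "k1" (the pictures are not rectified: a ray, as slopes to the right and down, at radius r is drawn at 1 + k1 r^2 times it, then the intrinsics apply), "rvec" (rotation vector, rad) and "tvec" (3), from world to camera coordinates, as OpenCV has them. Camera axes: x right, y down, z forward; pixel columns grow to the right and rows downward; lengths in m; the calibration is good to about 2 mm. A picture is of the moment at which its call begins. There is no depth.
A pose or a line that the arm cannot do raises robot.IKError and nothing moves.
- order.sign_off(): hands the job in, once; it reports no verdict.
Readings, each from a call of its own:
- readout.read_time(): time.
- readout.read_qpos(): joint angles.
- readout.read_joint_velocities(): joint speeds.
- readout.read_joint_torque(): joint torques, N m.
- readout.read_tcp_pos(): TCP position.
- readout.read_ee_rot(): TCP orientation.
- readout.read_force(): force on the tool from outside, world axes, zero at the start.
- readout.read_torque(): the same for the moment, N m.
- readout.read_grip_width(): opening from 0.0 (shut) to 1.0 (fully open).
Only numpy, scipy, OpenCV 4.12 (cv2) and the standard library are available. Lean on these libraries where they do the work, as an engineer would, in place of code of your own. Each camera call takes 0.05 s, during which the arm holds its last target.

## Task

Lift the iron yoke bar off the two limbs of the electromagnet stand and lay it across the two white rests in the kit tray, lengthwise along its bay. Then slide the copper-wound coil straight up off its limb without tilting or wrenching it, and set it down gently, standing upright on its wide flange in the blue-lined bay of the tray. Leave the green coil on its limb and do not disturb the jar, the slide box or the petri dish.

Things in the scene. Friction and masses are not known exactly. Their poses are not given: they have to be found in the camera images.
- stand: Electromagnet stand, fixed to the bench: grey board 100 (x) by 210 (y) by 22 mm high with two upright round steel limbs, 22 mm in diameter, standing at (0, +55) and (0, -55) mm in its frame and reaching 100 mm above the bench. Origin: centre of the board's underside; z up. One coil sits on each limb (which one varies), the yoke lies across both limb tops.
- yoke: Loose iron yoke bar, dark striped steel, 20 (x) by 150 (y) by 20 (z) mm, 0.3 to 0.6 kg. It lies loose on top of the two limbs, its underside 100 mm above the bench. Origin: centre of its underside; its long axis is y.
- copper_coil: Loose copper-wound coil, black bobbin with copper-coloured top face, 64 mm high, 0.2 to 0.4 kg, standing on the board round a limb (underside 22 mm up). Bottom flange 72 mm dia., 6 mm thick, with two terminals up to z = 15; winding 55 mm dia.; grip collar 60 mm dia., z = 50 to 64. Bore 27 mm dia., right through: rises 78 mm to clear the limb. Origin: centre of underside; z along the bore.
- green_coil: The same coil and bobbin wound with green wire and with a green top face, on the other limb, 110 mm away; it stays there. Origin: centre of its underside.
- tray: Wooden kit tray, fixed to the bench, 190 (x) by 204 (y) mm; floor top 6 mm and walls 20 mm above the bench. A divider of the same height splits it into a yoke bay (towards its +y, 178 by 76 mm, with two white rests) and a blue-lined coil bay (towards its -y, 178 by 110 mm). Origin: centre of its underside; z up.
- yoke_rests (a point): Point midway between the two white rests of the tray, level with their flat tops, 32 mm above the bench. The rests are 14 mm thick and 76 mm long along the tray's y, 90 mm apart centre to centre along the tray's x. Same axes as the tray; the yoke's long axis is to lie along x here, its middle near this point.
- coil_bay (a point): Centre of the floor of the blue-lined coil bay, 6 mm above the bench. Same axes as the tray; the bay is 178 mm along x and 110 mm along y.
- jar: Bystander: small amber glass jar with a black lid, 54 mm in diameter, 85 mm high, often between stand and tray. Origin: centre of its underside.
- slide_box: Bystander: green slide box, 85 by 110 by 30 mm. Origin: centre of its underside.
- petri_dish: Bystander: whitish petri dish with a beige middle, 94 mm in diameter, 14 mm high. Origin: centre of its underside.
There are look-alikes about, which are no part of the job. Several things have the shape of the stand; the one meant has the colours described above.

How it is judged:
By the outcome, as a careful person would: the job done as asked, in the order asked, and still so for the second after the job is handed in, with the robot touching nothing.
It also fails if it takes over 72 s, if anything falls off the work surface, if the arm or the gripper's body presses on something with over 40 N, if the wrist force passes 120 N, or if a joint passes its speed limit or range.

## Working session

There is one attempt and no reset: what is moved stays moved. The work goes in short steps, each a Python script; the robot and the scene stay as the last script left them, time stands still between calls to the robot, and variables do not carry over. Pictures are saved under pics/ and viewed, and the job is handed in when it is done.

```bash
ls; mkdir -p pics; python3 - <<'E'
from bench import robot, kinematics, get_image, order, readout
import cv2
for n in("side","top","wrist"):
    d=get_image(n); cv2.imwrite(f"pics/{n}0.png",d["pixels"]); print(n,d["mtx"].tolist(),d["k1"],d["rvec"],d["tvec"])
print(readout.read_time())
E
```

```text
pics
side [[498.96908360380036, 0.0, 316.0039602171399], [0.0, 498.96908360380036, 243.35327586353242], [0.0, 0.0, 1.0]] -0.14263728913958604 [ 0.54219315 -2.69073667  1.19481977] [0.49954157 0.29131375 0.96667487]
top [[523.6238123010003, 0.0, 322.3832516395332], [0.0, 523.6238123010003, 248.39133725053085], [0.0, 0.0, 1.0]] -0.07160878768352774 [ 2.13984602 -2.13380674  0.12337092] [-0.08107828  0.59351424  1.10146708]
wrist [[411.0398279556203, 0.0, 320.33884162484134], [0.0, 411.0398279556203, 243.44275715072993], [0.0, 0.0, 1.0]] 0.028531508777967122 [-2.30507314 -1.81466697 -0.2283917 ] [-0.59809495 -0.0302138   0.38930867]
0.15
```

View pics/top0.png

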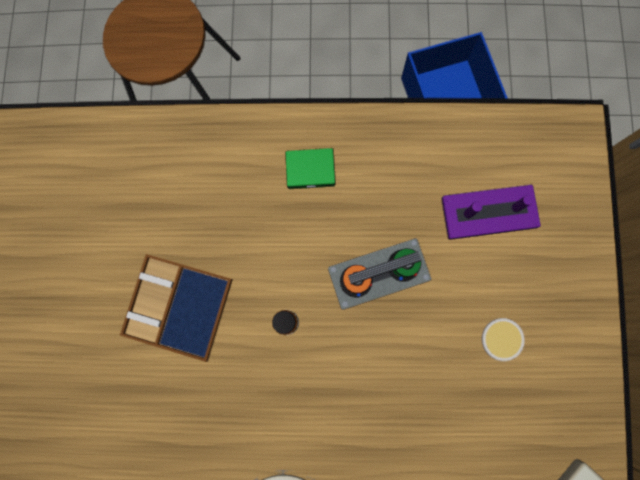

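View pics/side0.png

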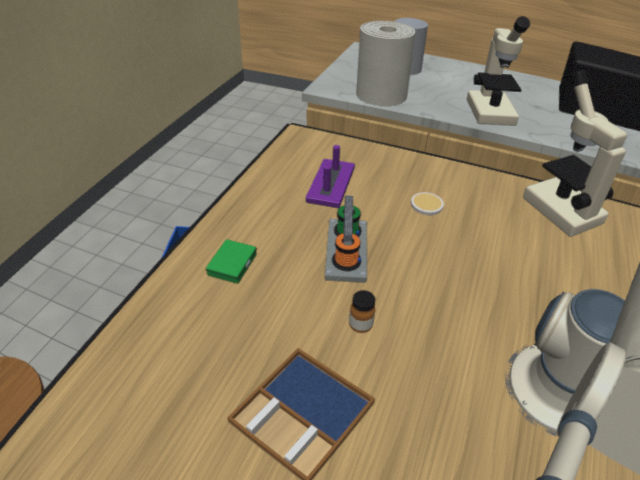

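View pics/wrist0.png

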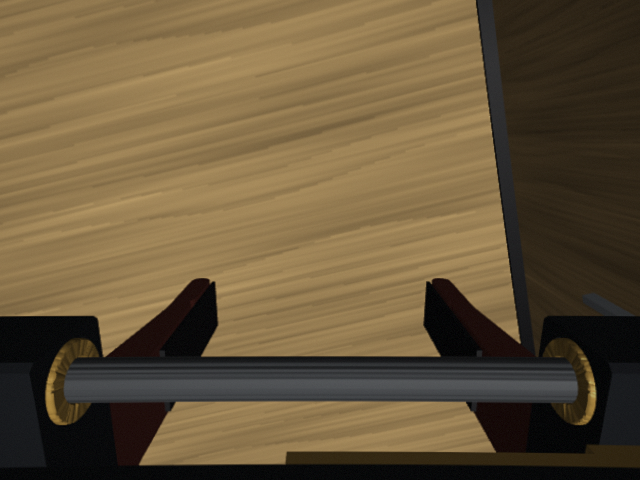

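The top view shows the stand at about (380,273), with copper at (357,281) and green at (405,263). The yoke lies across the limbs, the jar is at (285,322) and the tray at (177,307). The side view shows the same things, and the purple stand is the look-alike. The wrist camera sees only bench. Next I'll zoom and measure coarsely.

```bash
cat > h.py <<'E'
import numpy as np, cv2
from bench import robot, kinematics, get_image, order, readout
def ray(d,px):
    px=np.array(px,float).reshape(-1,2); K=d["mtx"]; 
    y=(px-[K[0,2],K[1,2]])/[K[0,0],K[1,1]]
    u=cv2.undistortPoints(px.reshape(-1,1,2),np.array(K),np.array([d["k1"],0,0,0,0.]))[:,0]
    R=cv2.Rodrigues(np.array(d["rvec"]))[0]; t=np.array(d["tvec"]).reshape(3)
    v=np.c_[u,np.ones(len(u))]@R; return -R.T@t, v/np.linalg.norm(v,axis=1)[:,None]
def plane(d,px,z):
    c,v=ray(d,px); return c+v*((z-c[2])/v[:,2])[:,None]
def tri(d1,p1,d2,p2):
    out=[]
    for a,b in zip(np.reshape(p1,(-1,2)),np.reshape(p2,(-1,2))):
        c1,v1=ray(d1,a);c2,v2=ray(d2,b);v1=v1[0];v2=v2[0]
        s=np.linalg.lstsq(np.c_[v1,-v2],c2-c1,rcond=None)[0]
        q1=c1+s[0]*v1;q2=c2+s[1]*v2; out.append(np.r_[(q1+q2)/2,np.linalg.norm(q1-q2)])
    return np.array(out)
def proj(d,P):
    return cv2.projectPoints(np.array(P,float).reshape(-1,3),np.array(d["rvec"]),np.array(d["tvec"]),np.array(d["mtx"]),np.array([d["k1"],0,0,0,0.]))[0][:,0]
def Rdown(a): # jaw axis x at angle a in world xy, z down
    c,s=np.cos(a),np.sin(a); return np.array([[c,s,0],[s,-c,0],[0,0,-1.]])
import pickle
def snap(n,tag):
    d=get_image(n); cv2.imwrite(f"pics/{n}_{tag}.png",d["pixels"]); pickle.dump(d,open(f"pics/{n}_{tag}.pkl","wb")); return d
def crop(d,x0,x1,y0,y1,f,name):
    cv2.imwrite("pics/"+name,cv2.resize(d["pixels"][y0:y1,x0:x1],None,fx=f,fy=f,interpolation=cv2.INTER_CUBIC))
E
python3 - <<'E'
from h import *
d=snap("top","a"); s=snap("side","a")
crop(d,100,440,230,370,2.3,"tc.png")
crop(s,200,400,190,480,2,"sc.png")
im=d["pixels"]; hsv=cv2.cvtColor(im,cv2.COLOR_BGR2HSV)
print("yoke ends z.12",plane(d,[[350,279],[422,257]],.12))
print("jar",plane(d,[285,322],.085),"copper top",plane(d,[357,281],.086),"green",plane(d,[405,263],.086))
# tray blue
m=((hsv[...,0]>100)&(hsv[...,0]<125)&(hsv[...,1]>100)&(hsv[...,2]>30)).astype(np.uint8); m[:200]=0
c=max(cv2.findContours(m,0,2)[0],key=cv2.contourArea); r=cv2.minAreaRect(c); b=cv2.boxPoints(r); print("blue",r); P=plane(d,b,.006); print(P)
print(np.linalg.norm(P-np.roll(P,1,0),axis=1))
print(robot.__dict__ if hasattr(robot,'__dict__') else '')
for n,w in [("tcp",readout.read_tcp_pos()),("rot",readout.read_ee_rot())]: print(n,w)
dw=get_image("wrist");R=cv2.Rodrigues(dw["rvec"])[0];c=-R.T@dw["tvec"];T=np.array(readout.read_ee_rot());print("cam in tool",T.T@(c-np.array(readout.read_tcp_pos())),"\n",T.T@R.T)
E
```

```text
yoke ends z.12 [[ 0.52045475 -0.13724293  0.12      ]
 [ 0.56518923 -0.2827407   0.12      ]]
jar [[ 0.43408235 -0.00411171  0.085     ]] copper top [[ 0.51912859 -0.15267512  0.086     ]] green [[ 0.55681449 -0.2527158   0.086     ]]
blue ((193.3162384033203, 312.0972900390625), (44.77457809448242, 77.63867950439453), 17.10272979736328)
[[0.38607741 0.28160142 0.006     ]
 [0.55256732 0.23606294 0.006     ]
 [0.52318857 0.13728454 0.006     ]
 [0.35846432 0.18388989 0.006     ]]
[0.1015383  0.17260545 0.10305476 0.17119036]
{}
tcp [0.14074663 0.58314592 0.24708032]
rot [[ 2.34600331e-01  9.72091877e-01 -2.61049167e-04]
 [ 9.72091452e-01 -2.34600472e-01 -9.10023757e-04]
 [-9.45868959e-04 -4.02717890e-05 -9.99999552e-01]]
cam in tool [-0.00131112 -0.06775494 -0.13682533] 
 [[ 9.99999954e-01 -2.79740852e-04 -1.15003625e-04]
 [ 2.99597633e-04  9.68313232e-01  2.49738655e-01]
 [ 4.14974279e-05 -2.49738678e-01  9.68313271e-01]]
```

```bash
ls pics
```

```text
sc.png
side0.png
side_a.pkl
side_a.png
tc.png
top0.png
top_a.pkl
top_a.png
wrist0.png
```

View pics/tc.png

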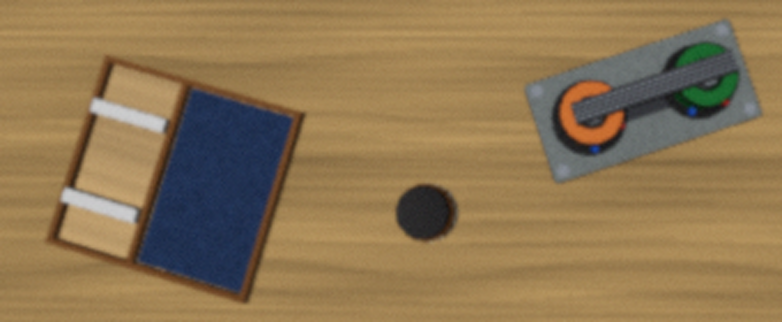

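View pics/sc.png

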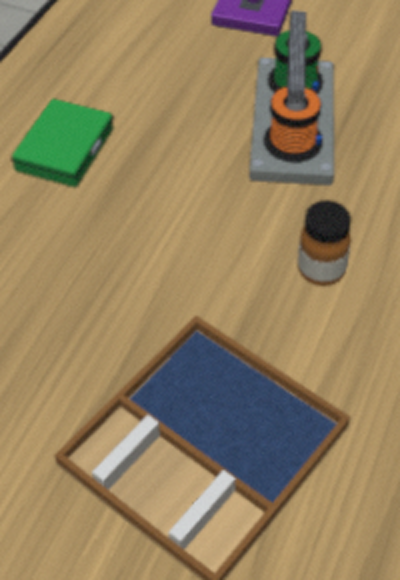

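Everything reads consistently: copper sits at about (0.519,-0.153), the tray's blue bay at about (0.455,0.21), and the tray x axis runs at about -16°. Next I'll take close wrist pairs over the tray and then the stand.

```bash
python3 - <<'E'
from h import *
def view(cx,cy,a,z,tag):
    R=Rdown(np.deg2rad(a)); p=np.array([cx,cy,z])+.068*R[:,1]
    robot.move_pose(p,R); robot.hold(.1); snap("wrist",tag); print(tag,p,readout.read_time(),np.array(readout.read_qpos()).round(2))
view(.44,.24,74,.25,"t1"); view(.50,.24,74,.25,"t2")
view(.51,-.19,17,.27,"s1"); view(.57,-.22,17,.27,"s2")
E
python3 -c "
import cv2,numpy as np
a=[cv2.imread(f'pics/wrist_{t}.png') for t in('t1','t2')];cv2.imwrite('pics/wt.png',np.vstack([cv2.resize(i[:330],(640,330))[:290] for i in a]))
a=[cv2.imread(f'pics/wrist_{t}.png') for t in('s1','s2')];cv2.imwrite('pics/ws.png',np.vstack([i[:290] for i in a]))"
```

```text
t1 [0.5053658  0.22125666 0.25      ] 2.3167 [ 0.35 -0.04  1.36  0.    1.82 -0.94]
t2 [0.5653658  0.22125666 0.25      ] 2.8167 [ 0.32  0.11  1.21  0.    1.83 -0.97]
s1 [ 0.52988128 -0.25502872  0.27      ] 4.7083 [-0.5   0.06  1.22  0.    1.86 -0.8 ]
s2 [ 0.58988128 -0.28502872  0.27      ] 5.2333 [-0.5   0.25  1.01  0.    1.88 -0.8 ]
```

View pics/wt.png

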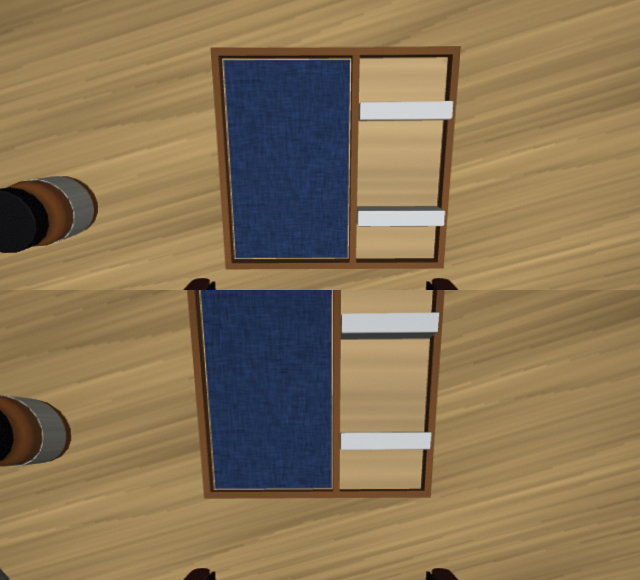

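View pics/ws.png

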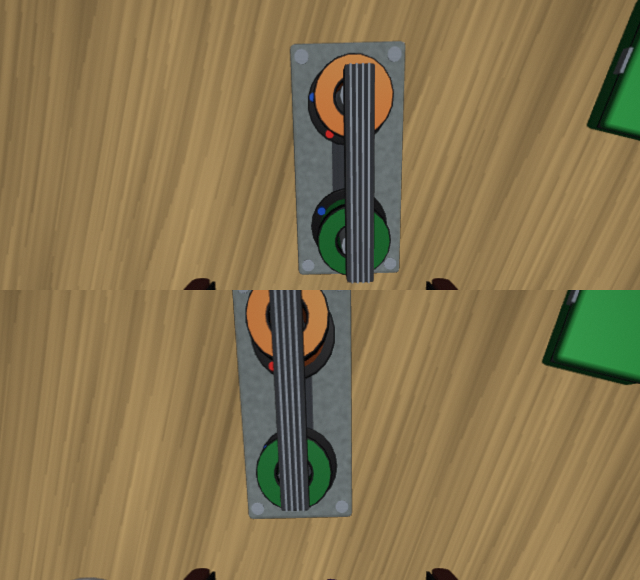

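Both tray views show the rests clearly (t1: tops near (406,110) and (401,217)). The stand views show copper at about (354,97) in s1 and (288,25) in s2, with the yoke over both limbs. I'll extract rests, blue bay and coil tops by mask, and enlarge the yoke ends to read their corners.

```bash
cat > m.py <<'E'
from h import *
L=lambda t:pickle.load(open(f"pics/wrist_{t}.pkl","rb"))
def blobs(m,amin):
    n,l,s,c=cv2.connectedComponentsWithStats(m.astype(np.uint8)); 
    return [(l==i).astype(np.uint8) for i in range(1,n) if s[i,4]>amin]
def corners(m):
    c=max(cv2.findContours(m,0,1)[0],key=cv2.contourArea)
    b=cv2.boxPoints(cv2.minAreaRect(c)); 
    h=cv2.approxPolyDP(cv2.convexHull(c),3,True)[:,0]
    return b,h
E
python3 - <<'E'
from m import *
D={t:L(t) for t in("t1","t2","s1","s2")}
rest={}
for t in("t1","t2"):
    hsv=cv2.cvtColor(D[t]["pixels"],cv2.COLOR_BGR2HSV).astype(int)
    m=(hsv[...,1]<40)&(hsv[...,2]>165); m[285:]=0; m[:,:250]=0
    rest[t]=[]
    for b in blobs(m,300):
        box,h=corners(b); o=box[np.lexsort((box[:,0]>box[:,0].mean(),box[:,1]>box[:,1].mean()))]
        rest[t].append(o); print(t,b.sum(),o.round(1).tolist(),h.tolist())
    m=(hsv[...,0]>100)&(hsv[...,0]<125)&(hsv[...,1]>90); b=max(blobs(m,3000),key=lambda x:x.sum()); box,h=corners(b); print("blue",h.tolist()); 
    if t=="t1":
        P=plane(D[t],h,.006); print(P.round(4),P.mean(0))
for i in range(2):
    P=tri(D["t1"],rest["t1"][i],D["t2"],rest["t2"][i]); print("rest",i,P.round(4),P.mean(0))
    Q=plane(D["t1"],rest["t1"][i],.032); print(Q.round(4),Q.mean(0)); Q=plane(D["t2"],rest["t2"][i],.032); print(Q.mean(0))
for t in("s1","s2"):
    hsv=cv2.cvtColor(D[t]["pixels"],cv2.COLOR_BGR2HSV).astype(int)
    m=(hsv[...,0]>5)&(hsv[...,0]<16)&(hsv[...,1]>150)&(hsv[...,2]>150)
    print(t,[ (b.sum(),cv2.boundingRect(b)) for b in blobs(m,200)])
    m=(hsv[...,0]>55)&(hsv[...,0]<75)&(hsv[...,1]>120)&(hsv[...,2]>60)
    print("g",t,[ (b.sum(),cv2.boundingRect(b)) for b in blobs(m,200)])
crop(D["s1"],290,430,40,290,3,"s1c.png");crop(D["s2"],220,360,0,250,3,"s2c.png")
a=cv2.imread("pics/s1c.png");b=cv2.imread("pics/s2c.png")
cv2.imwrite("pics/sA.png",np.hstack([a[:375],b[:375]]));cv2.imwrite("pics/sB.png",np.hstack([a[375:],b[375:]]))
E
```

```text
t1 1594 [[360.0, 101.0], [452.0, 101.0], [360.0, 118.0], [452.0, 118.0]] [[452, 101], [450, 118], [360, 118], [361, 102]]
t1 1293 [[358.0, 211.0], [444.0, 211.0], [358.0, 225.0], [444.0, 225.0]] [[444, 211], [442, 225], [358, 225], [359, 211]]
blue [[348, 60], [346, 256], [237, 257], [224, 61]]
[[0.385  0.2797 0.006 ]
 [0.5529 0.233  0.006 ]
 [0.525  0.1316 0.006 ]
 [0.3569 0.1777 0.006 ]] [0.45492592 0.20551515 0.006     ]
t2 1824 [[342.0, 23.0], [438.0, 23.0], [342.0, 41.0], [438.0, 41.0]] [[438, 23], [436, 41], [342, 41], [342, 24]]
t2 1476 [[341.0, 143.0], [430.0, 143.0], [341.0, 159.0], [430.0, 159.0]] [[430, 143], [429, 158], [341, 159], [342, 143]]
blue [[330, 0], [330, 196], [216, 197], [201, 0]]
rest 0 [[4.209e-01 2.791e-01 2.840e-02 4.000e-04]
 [4.419e-01 3.516e-01 2.830e-02 1.000e-04]
 [4.339e-01 2.754e-01 3.190e-02 4.000e-04]
 [4.549e-01 3.480e-01 3.160e-02 1.000e-04]] [4.37893997e-01 3.13518174e-01 3.00304698e-02 2.11610402e-04]
[[0.4211 0.2785 0.032 ]
 [0.4419 0.3504 0.032 ]
 [0.4339 0.2752 0.032 ]
 [0.4549 0.3478 0.032 ]] [0.4379291 0.3129845 0.032    ]
[0.43825805 0.31319512 0.032     ]
rest 1 [[5.085e-01 2.543e-01 3.180e-02 3.000e-04]
 [5.292e-01 3.261e-01 3.170e-02 2.000e-04]
 [5.214e-01 2.511e-01 2.830e-02 1.000e-04]
 [5.425e-01 3.243e-01 2.800e-02 4.000e-04]] [5.25412374e-01 2.88969021e-01 2.99505203e-02 2.46071004e-04]
[[0.5085 0.2541 0.032 ]
 [0.5291 0.3261 0.032 ]
 [0.5206 0.251  0.032 ]
 [0.5414 0.3236 0.032 ]] [0.52489021 0.28870417 0.032     ]
[0.52522774 0.28865642 0.032     ]
s1 [(np.uint64(2330), (315, 55, 77, 80))]
g s1 [(np.uint64(1784), (605, 39, 35, 96)), (np.uint64(1031), (319, 209, 27, 65)), (np.uint64(603), (374, 213, 16, 56))]
s2 [(np.uint64(1074), (247, 0, 26, 65)), (np.uint64(1098), (302, 0, 25, 65))]
g s2 [(np.uint64(5795), (558, 0, 82, 90)), (np.uint64(972), (257, 150, 24, 67)), (np.uint64(960), (307, 150, 24, 65))]
```

View pics/sA.png

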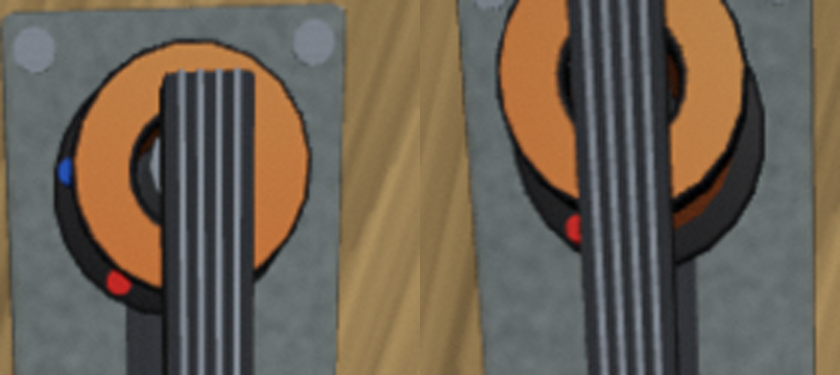

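View pics/sB.png

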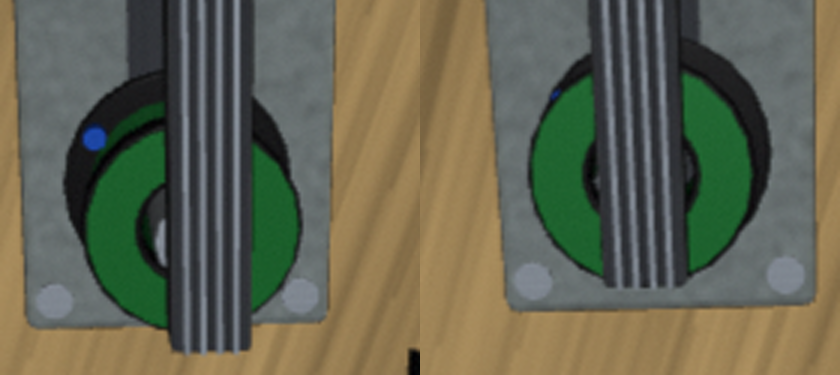

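```bash
python3 - <<'E'
from m import *
from scipy.optimize import least_squares
s1,s2=L("s1"),L("s2")
G=tri(s1,[[347.3,281.7],[373.3,281]],s2,[[281.3,220.7],[309,220.5]]);print("yoke green end",G.round(4))
for z in(.12,):
    P=plane(s1,[[344.3,64],[374.3,63.5],[347.3,281.7],[373.3,281]],z);e1=P[:2].mean(0);e2=P[2:].mean(0);v=e2-e1
    print("yoke",P.round(4),"mid",(e1+e2)/2,"len",np.linalg.norm(v),"ang",np.degrees(np.arctan2(v[1],v[0])))
def outer(d,lo,hi,sub):
    hsv=cv2.cvtColor(d["pixels"],cv2.COLOR_BGR2HSV).astype(int)
    x0,x1,y0,y1=sub
    m=(hsv[...,0]>lo)&(hsv[...,0]<hi)&(hsv[...,1]>120)&(hsv[...,2]>85)
    k=np.zeros_like(m);k[y0:y1,x0:x1]=1;m&=k
    pts=np.argwhere(m)[:,::-1].astype(np.int32); h=cv2.convexHull(pts)[:,0].astype(float)
    return h[h[:,1]>y0+2]
def circ(d,h,z):
    P=plane(d,h,z)[:,:2]
    r=least_squares(lambda p:np.hypot(*(P-p[:2]).T)-p[2],[*P.mean(0),.03],loss="soft_l1",f_scale=.0005)
    return r.x,np.abs(r.fun).max()
for name,lo,hi,a,b in(("copper",5,16,(300,410,45,145),(235,345,0,75)),("green",55,75,(305,400,200,280),(245,345,140,225))):
    h1,h2=outer(s1,lo,hi,a),outer(s2,lo,hi,b)
    for z in(.078,.082,.086,.09,.094):
        c1,e1=circ(s1,h1,z);c2,e2=circ(s2,h2,z); print(name,z,c1.round(4),c2.round(4),"diff",np.hypot(*(c1-c2)[:2]).round(4),round(e1,4),round(e2,4))
# board corners s1
E
```

```text
yoke green end [[ 5.599e-01 -2.839e-01  1.179e-01  4.000e-04]
 [ 5.789e-01 -2.786e-01  1.149e-01  4.000e-04]]
yoke [[ 0.5117 -0.1423  0.12  ]
 [ 0.5301 -0.1364  0.12  ]
 [ 0.5596 -0.2831  0.12  ]
 [ 0.5778 -0.2769  0.12  ]] mid [ 0.54479266 -0.2096459   0.12      ] len 0.14856501602014474 ang -71.22210544262205
copper 0.078 [ 0.5253 -0.1545  0.0293] [ 0.5255 -0.1562  0.0298] diff 0.0017 0.0002 0.0031
copper 0.082 [ 0.5251 -0.1549  0.0289] [ 0.526  -0.1569  0.0295] diff 0.0022 0.0002 0.0031
copper 0.086 [ 0.5249 -0.1554  0.0285] [ 0.5265 -0.1577  0.0291] diff 0.0029 0.0002 0.0031
copper 0.09 [ 0.5247 -0.1558  0.0282] [ 0.5271 -0.1585  0.0287] diff 0.0036 0.0002 0.003
copper 0.094 [ 0.5245 -0.1562  0.0278] [ 0.5276 -0.1593  0.0284] diff 0.0043 0.0002 0.003
green 0.078 [ 0.5609 -0.2615  0.0285] [ 0.5594 -0.2607  0.0286] diff 0.0017 0.0008 0.0004
green 0.082 [ 0.5603 -0.2607  0.0282] [ 0.5596 -0.2602  0.0283] diff 0.0009 0.0008 0.0004
green 0.086 [ 0.5597 -0.2598  0.0279] [ 0.5597 -0.2597  0.0279] diff 0.0001 0.0008 0.0004
green 0.09 [ 0.5591 -0.2589  0.0275] [ 0.5598 -0.2592  0.0276] diff 0.0008 0.0008 0.0004
green 0.094 [ 0.5585 -0.2581  0.0272] [ 0.5599 -0.2587  0.0272] diff 0.0016 0.0008 0.0004
```

Checks so far:
- **Rests:** top height reads about 0.030–0.032, spaced 90.3 mm, axis -15.6°.
- **Coils:** 110 mm apart, with the green top at 0.086.
- **Yoke:** 148.6 mm long at -71.2°, top at about 0.117.

I'll grasp the yoke next.

```bash
python3 - <<'E'
from h import *
R=Rdown(np.deg2rad(18.8)); y=np.array([.5448,-.2096])
robot.move_pose([*y,.19],R)
print(robot.servo_line([*y,.118],vel=.12,max_force=12),readout.read_tcp_pos())
robot.gripper_close(40); print("w",readout.read_grip_width()*88)
f0=np.array(readout.read_force())
robot.servo_line([*y,.15],vel=.08); robot.hold(.2)
print("w",readout.read_grip_width()*88,"df",np.array(readout.read_force())-f0,np.array(readout.read_torque()).round(2))
robot.servo_line([*y,.21],vel=.15)
snap("wrist","y1");s=snap("side","y1");print(readout.read_time())
crop(s,280,420,120,280,4,"sy1.png")
E
```

```text
False [ 0.5453282  -0.21002996  0.11901012]
w 19.738075005468676
w 19.990186544882004 df [-1.84077175 -1.70821777 -4.03920179] [-0.04  0.01  0.  ]
8.9833
```

View pics/sy1.png

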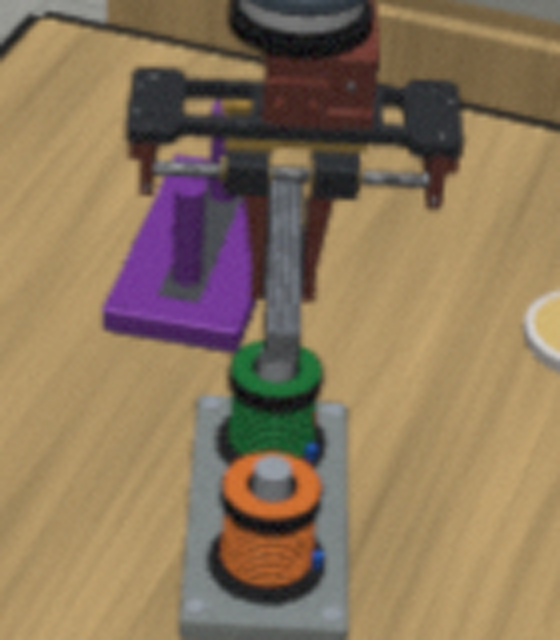

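View pics/wrist_y1.png

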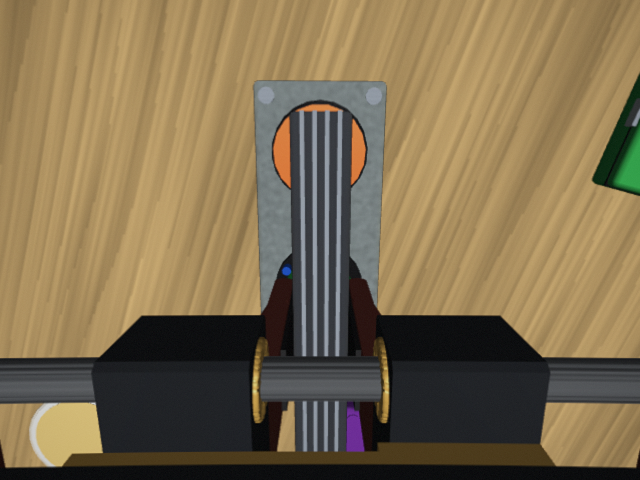

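The yoke is held level between the pads (end at about (320,112) in the wrist view), and both coils are still seated on their limbs. Now I'll lay it on the rests.

```bash
python3 - <<'E'
from h import *
R=Rdown(np.deg2rad(74.4)); p=np.array([.4816,.3009])
robot.move_pose([*p,.17],R); robot.hold(.15)
print(readout.read_tcp_pos())
robot.servo_line([*p,.070],vel=.13); 
print(robot.servo_line([*p,.047],vel=.025,max_force=5),readout.read_tcp_pos(),readout.read_force())
robot.hold(.2); print(readout.read_tcp_pos())
robot.open_jaws(); robot.servo_line([*p,.13],vel=.13)
w=.068*R[:,1][:2]
robot.move_pose([.47+w[0],.26+w[1],.25],R); robot.hold(.1)
snap("wrist","p1");snap("side","p1");print(readout.read_time())
E
```

```text
[0.48217687 0.30005863 0.17008751]
True [0.48135102 0.30079617 0.04996887] [0.00605316 0.13538967 5.80213017]
[0.48133957 0.30075062 0.04993148]
15.6083
```

View pics/wrist_p1.png

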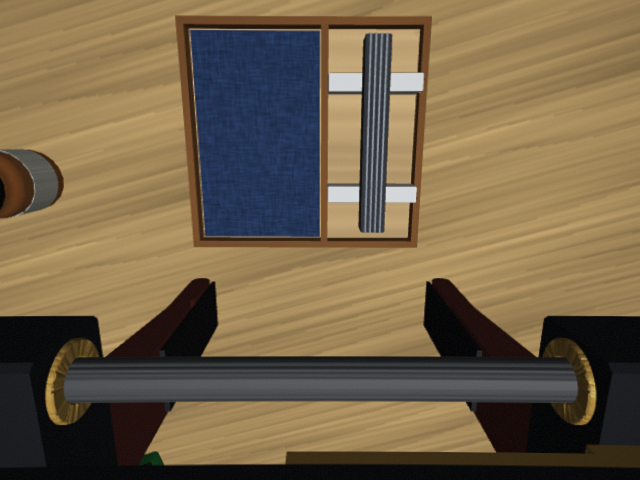

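View pics/side_p1.png

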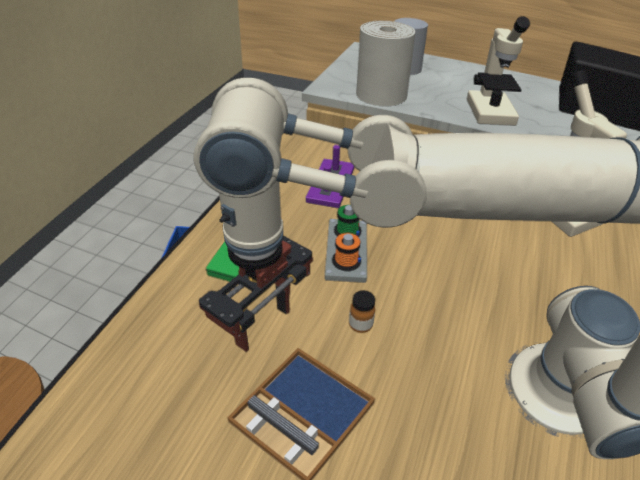

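The yoke lies across both rests, centred (wrist view, about (375,133)). The jar and box haven't moved. Next I'll take two wrist views of the copper coil with its limb now exposed.

```bash
python3 - <<'E'
from h import *
def view(cx,cy,a,z,tag):
    R=Rdown(np.deg2rad(a)); p=np.array([cx,cy,z])+.068*R[:,1]
    robot.move_pose(p,R); robot.hold(.15); snap("wrist",tag); print(tag,readout.read_time())
view(.525,-.175,18.4,.24,"c1"); view(.585,-.18,18.4,.24,"c2")
E
python3 -c "
import cv2,numpy as np
a=[cv2.imread(f'pics/wrist_{t}.png') for t in('c1','c2')];cv2.imwrite('pics/wc.png',np.vstack([i[:290] for i in a]))"
```

```text
c1 17.5667
c2 18.1167
```

View pics/wc.png

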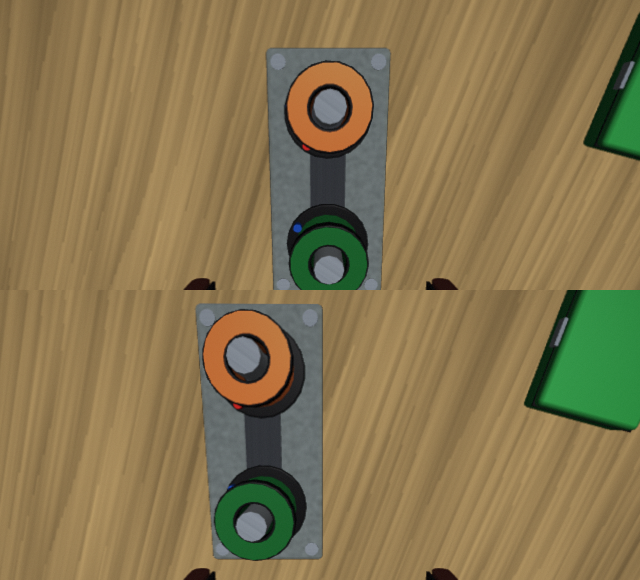

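Both views show the full copper ring (c1 centre about (330,107), c2 about (247,67)) with the limb top inside it. I'll fit both circles.

```bash
python3 - <<'E'
from m import *
res={}
for t in("c1","c2"):
    d=L(t);im=d["pixels"];hsv=cv2.cvtColor(im,cv2.COLOR_BGR2HSV).astype(int)
    m=((hsv[...,0]>5)&(hsv[...,0]<18)&(hsv[...,1]>140)&(hsv[...,2]>175));b=max(blobs(m,500),key=lambda x:x.sum())
    cs,h=cv2.findContours(b,cv2.RETR_CCOMP,cv2.CHAIN_APPROX_NONE); o=max(cs,key=cv2.contourArea)
    E=cv2.fitEllipse(cv2.convexHull(o)); print(t,"ring",np.round(E[0],1),np.round(E[1],1))
    fill=np.zeros_like(b);cv2.drawContours(fill,[o],-1,1,-1)
    lm=(fill>0)&(hsv[...,1]<60)&(hsv[...,2]>120); lb=max(blobs(lm,50),key=lambda x:x.sum())
    lc=max(cv2.findContours(lb,0,1)[0],key=cv2.contourArea);F=cv2.fitEllipse(cv2.convexHull(lc)); print(" limb",np.round(F[0],1),np.round(F[1],1))
    res[t]=(d,E,F,o[:,0].astype(float),lc[:,0].astype(float))
    for nm,pts,z in(("ring",cv2.convexHull(o)[:,0].astype(float),.086),("limb",cv2.convexHull(lc)[:,0].astype(float),.1)):
        P=plane(d,pts,z)[:,:2].astype(np.float32); c,r=cv2.minEnclosingCircle(P); e=cv2.fitEllipse((P*1e4)); print("  ",nm,np.round(np.array(e[0])/1e4,4),"diam",np.round(np.array(e[1])/1e4,4))
a,b=res["c1"],res["c2"]
print("tri ring",tri(a[0],a[1][0],b[0],b[1][0]),"limb",tri(a[0],a[2][0],b[0],b[2][0]))
E
```

```text
c1 ring [329.3 106.3] [83.2 88.2]
 limb [329.7 106.1] [31.8 33.6]
   ring [ 0.5249 -0.1552] diam [0.0558 0.056 ]
   limb [ 0.5249 -0.1554] diam [0.0203 0.0204]
c2 ring [246.3  66.9] [84.7 93.3]
 limb [242.8  64.8] [32.4 35.5]
   ring [ 0.5247 -0.1552] diam [0.0558 0.0559]
   limb [ 0.5249 -0.1554] diam [0.0201 0.0204]
tri ring [[ 5.24632039e-01 -1.54563539e-01  8.71128560e-02  3.68956729e-06]] limb [[ 5.24849813e-01 -1.55276998e-01  9.98715115e-02  6.96432277e-06]]
```

Ring and limb are concentric at (0.5249,-0.1553), and triangulation gives a ring top of 0.087 and a limb top of 0.100. Now I'll grip the collar and lift straight up.

```bash
python3 - <<'E'
from h import *
R=Rdown(np.deg2rad(18.4)); c=np.array([.5249,-.1553])
robot.move_pose([*c,.16],R)
print(robot.servo_line([*c,.085],vel=.08,max_force=12)); robot.hold(.2); print(readout.read_tcp_pos())
f0=np.array(readout.read_force())
robot.gripper_close(28); print("w",readout.read_grip_width()*88); robot.hold(.1)
print("df close",np.array(readout.read_force())-f0, readout.read_tcp_pos())
for z in(.092,.115,.14,.19):
    st=robot.servo_line([*c,z],vel=.06,max_force=12); robot.hold(.1)
    print(st,readout.read_tcp_pos(),"df",(np.array(readout.read_force())-f0).round(2),np.array(readout.read_torque()).round(2),"w",round(readout.read_grip_width()*88,2))
    if st: break
s=snap("side","c3");snap("wrist","c3");print(readout.read_time())
crop(s,270,430,120,290,4,"sc3.png")
E
```

```text
False
[ 0.52520828 -0.15540514  0.08565816]
w 60.1537049790286
df close [-0.23994789  0.3474958  -0.92136277] [ 0.52496795 -0.15526962  0.08503696]
False [ 0.52480669 -0.15529974  0.09186388] df [ 0.11  0.2  -3.55] [-0.03  0.03 -0.03] w 60.23
False [ 0.52474676 -0.15524738  0.11470068] df [-0.44  0.12 -2.27] [-0.02  0.07 -0.01] w 59.93
False [ 0.52472859 -0.15524042  0.13961942] df [-0.93 -0.82 -3.65] [-0.12  0.01 -0.01] w 59.76
False [ 0.5246699  -0.15521943  0.18928349] df [-0.3  -0.72 -3.2 ] [-0.05  0.03  0.01] w 60.02
23.55
```

View pics/sc3.png

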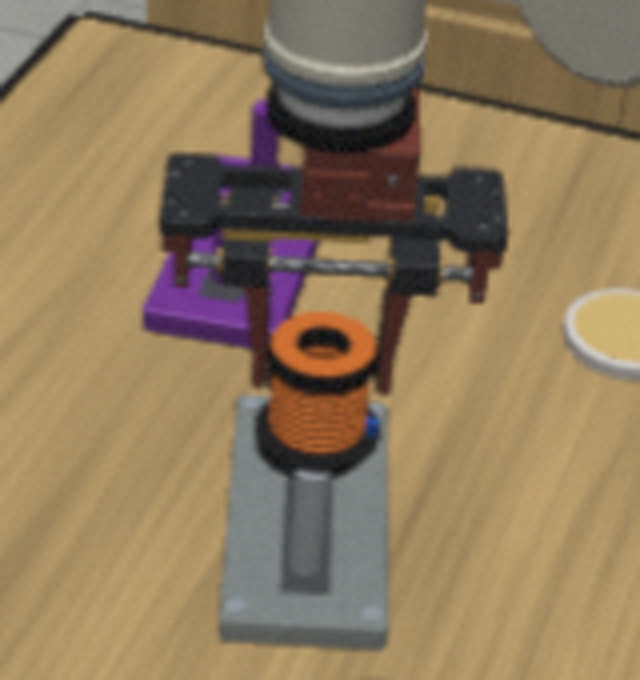

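The coil is upright and its underside is clear of the limb top, with only about 1 N of side force. I'll place it in the blue bay.

```bash
python3 - <<'E'
from h import *
R=Rdown(np.deg2rad(74.4)); p=np.array([.4549,.2055])
robot.move_pose([*p,.19],R); robot.hold(.2)
print(readout.read_tcp_pos(),readout.read_grip_width()*88)
robot.servo_line([*p,.085],vel=.12); robot.hold(.15)
print(robot.servo_line([*p,.064],vel=.015,max_force=2.5),readout.read_tcp_pos(),readout.read_force())
robot.hold(.2); print(readout.read_tcp_pos(),readout.read_force())
s=snap("side","d1"); crop(s,220,400,320,480,4,"sd1.png");print(readout.read_time())
E
```

```text
[0.4553739  0.20463453 0.18994843] 59.93924035160384
True [0.45483562 0.2054784  0.06896988] [-0.13972064  1.08916117  4.31862476]
[0.45481728 0.20547777 0.06895854] [-0.15119103 -1.17921226  5.39881822]
27.5417
```

View pics/sd1.png

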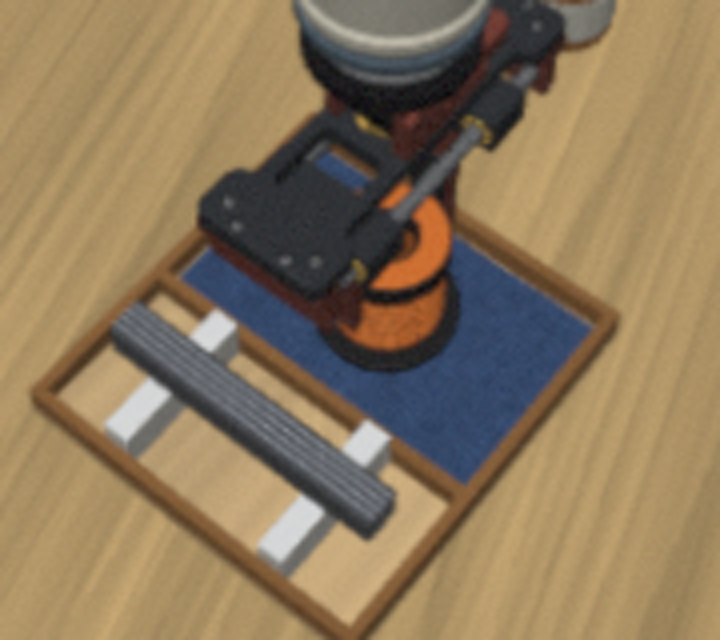

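Contact came at TCP z = 0.069, exactly as predicted. The coil is standing in the bay, clear of the divider and the yoke. I'll release and retreat upward.

```bash
python3 - <<'E'
from h import *
R=Rdown(np.deg2rad(74.4)); p=np.array([.4549,.2055])
robot.open_jaws(); robot.servo_line([*p,.16],vel=.12)
w=.068*R[:,1][:2]
robot.move_pose([.47+w[0],.25+w[1],.26],R); robot.hold(.2)
d=snap("wrist","e1");snap("side","e1");t=snap("top","e1");print(readout.read_time(),readout.read_force())
hsv=cv2.cvtColor(d["pixels"],cv2.COLOR_BGR2HSV).astype(int)
m=((hsv[...,0]>5)&(hsv[...,0]<18)&(hsv[...,1]>140)&(hsv[...,2]>175))
pts=np.argwhere(m[:270]);print("px",pts.mean(0)[::-1], "copper top at z.07",plane(d,pts.mean(0)[::-1],.07))
E
python3 -c "
import cv2,numpy as np
cv2.imwrite('pics/fin.png',np.hstack([cv2.imread('pics/side_e1.png')[120:480,180:460],cv2.imread('pics/wrist_e1.png')[:360,100:600]]))"
```

```text
30.025 [-0.11908032  1.05936147 -1.00602234]
px [260.07694859 132.85107794] copper top at z.07 [[0.45285054 0.20479154 0.07      ]]
```

View pics/fin.png

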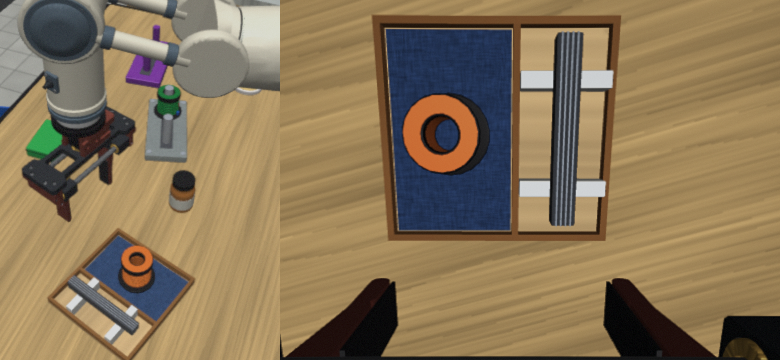

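View pics/top_e1.png

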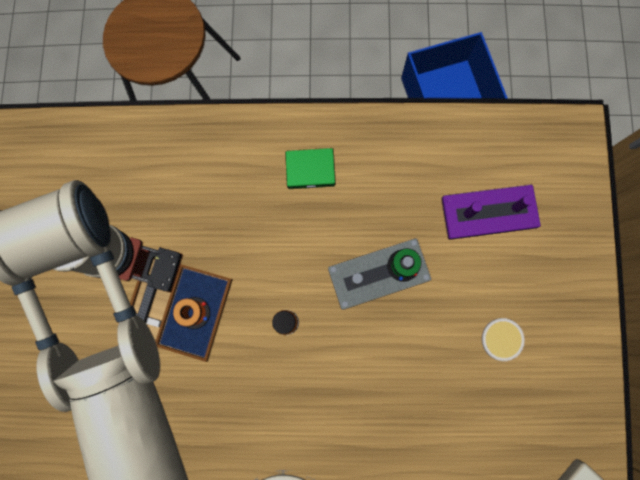

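The coil stands upright on its flange at (0.453,0.205) and the yoke is on the rests. The jar (285,322), box (310,168), dish (503,340) and green coil (405,263) are where they started. I'll hand the job in.

```bash
python3 - <<'E'
from h import *
order.sign_off(); print(readout.read_time())
E
```

```text
the job is handed in; nothing more can be done
the job is handed in; nothing more can be done
```

The job is done and handed in, at about 30 s of the 72 s allowed. I lifted the yoke off and laid it lengthwise across the two white rests. Then I gripped the copper coil by its collar, drew it straight up off the limb with about 1 N of side force, and set it down lightly on its flange in the blue bay.

**Last checks:**
- The coil was let go about 0.1 mm from the bay centre and stands upright. The last picture puts it about 2 mm away, which is within the calibration.
- The yoke was let go within 0.3 mm of the midpoint between the rests and lies along its bay.
- The green coil, jar, slide box and petri dish show no visible change from the first top picture.
- The gripper was open and clear of everything.

**Disagreements:**
- My two-view measurement of the yoke's top came out 2–5 mm low (0.115–0.118 m against 0.120 m). I used the stated height, and the contact height on the rests agreed with it.
- The first copper-ring fit in one view was spoiled by the winding showing below it. I measured again once the yoke was off, and both views then agreed.

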